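# Load a cigar mould through the spring flap of a curing rack

## Robot

A 7-joint arm with a two-finger parallel gripper is mounted at the origin on the work surface. World frame = base frame: x ahead of the robot, y to its left, z up, the work surface at z = 0. Lengths are in m, angles in rad, forces in N, time in s.
With the tool pointing down it reaches from about 0.425 to 0.875 m from the base axis. Payload 4.7 kg.
Tool frame: the origin (TCP) lies at the very end of the fingers, on their centre line; the grasp point (between the pads) lies 19 mm behind it; z points along the fingers, y is the line along which they close (so a half turn about z gives the same grasp; the last joint's range is limited). The gripper opens to 87 mm and grips with 3 to 60 N. Pads are 19 mm wide; open, the fingers measure 117 mm over their backs; the gripper's body (75 mm by 190 mm) begins 51 mm behind the grasp point.
Start: joints at [1.216, 0.321, -0.07, 1.45, 0.023, 1.371, -0.057], TCP at [0.234, -0.606, 0.223] pointing down, gripper open.
Joint ranges: [-2.86, 2.86], [-0.3, 2.09], [-1.38, 1.24], [0.06, 2.45], [-1.56, 4.7], [0.09, 2.05], [-2.69, 2.69]. Speed limits (rad/s): [2.57, 2.57, 3.14, 3.14, 3.14, 3.14, 3.14].

## Interface

Orientations are given as a rotation vector (axis times angle).
In Python, from bench import ctrl, imaging, ticket gives the robot as it stands.
- The arm moves only by the tool jog_arm, never from a script. Its argument "rows" is text: rows parted by semicolons, each of 7 numbers parted by spaces: the shift along the tool's x, y, z in cm, then the turn, a rotation vector about the tool's x, y, z in rad, then the closure, from -1 (fully open) to 1 (shut), so that 0 is half open. A call has 1 to 5 rows; each row shifts and turns the commanded pose from where the row before left it, along the tool's axes as they then stand; what a row does not reach is not made up. A row lasts 1/8 s, in which the tool goes at most 62.5 mm and 10.7 degrees, less where a joint would pass 70% of its speed; a pose out of reach is approached as far as the arm can. A call with a gripper value outside its range is refused whole. The fingers move at their own pace and stop on an object; "force" is the grip in N (left out, the last holds). Time passes only in rows, so rows that do not move let the fingers close. It gives the time, the measured TCP pose, the force, the opening and the grip force at its end, in the units of the state.
- ctrl.get_state(): the state, without advancing time (a new reading comes with each control period).
- imaging.get_image(name): name is "scene" or "top" or "wrist"; returns a dict with "img" (420x560x3 uint8, blue, green, red), "vertical_fov" (degrees; the focal length in pixels is half the picture's height over the tangent of half this angle, whatever the lens; pixels are square), "cx", "cy" (the principal point, pixels), "k1" (the pictures are not rectified: a ray, as slopes to the right and down, at radius r is drawn at 1 + k1 r^2 times it, then the intrinsics apply), "origin" and "orientation" of the camera in the world. Camera axes: x right, y down, z forward; pixel columns grow to the right and rows downward; lengths in m; the calibration is good to about 2 mm. A picture is of the moment at which its call begins. There is no depth.
- ticket.close_job(): hands the job in; it is judged then, once.
The state is a dict: "time": time; "joint_positions": joint angles; "qd": joint speeds; "joint_torque": joint torques, N m; "position": TCP position; "tool_rot": TCP orientation; "ft_force": force on the tool from outside, world axes, zero at the start; "torque": the same for the moment, N m; "grip_width": opening from 0.0 (shut) to 1.0 (fully open); "grip_force": force on a finger pad.
Only numpy, scipy, OpenCV 4.12 (cv2) and the standard library are available. Lean on these libraries where they do the work, as an engineer would, in place of code of your own. Each camera call takes 0.05 s, during which the arm holds its last target. There are 200 camera calls.

## Task

Set the loose wooden cigar mould on the open ledge of the curing rack, round nose towards the flap, and push it through so that the mould itself opens the spring flap. Keep pushing gently until you feel the friction stop hidden under the hood, press that stop back by about half of its 16 mm travel (not to its end), then draw back so that the flap shuts behind the mould. Leave the cup, the glue pot and the ring gauge where they are.

Things in the scene. Friction and masses are not known exactly. Their poses are not given: they have to be found in the camera images.
- rack: Fixed curing rack. Origin: on the bench, below the middle of the shut flap; +x is the direction in which the mould is pushed, z up. Wooden floor, top at z = 12 mm, x = -180 to 290 mm, 110 mm wide. From x = -6 mm on it is a steel channel 64 mm wide inside, 60 mm tall. The mould drags on its floor with about 1 to 2 N, with more (up to some 10 N) while opening the flap.
- ledge (a point): Middle of the rack's open loading ledge, on its floor, axes as the rack's. The ledge runs from x = -87 to +87 mm about this point, open at the -x end, between two low guards 70 mm apart and only 8 mm tall (12 mm wide); its +x end is the flap.
- slot (a point): Middle of the slot in the channel's top, level with its upper face (64 mm above the bench), axes as the rack's. Two 4 mm lips leave it open 48 mm wide, for 82 mm in x either way: closed fingers reaching in from above can follow the mould through it. It is narrower than the mould. The flap rubs on the fingers with up to 5 N.
- hood (a point): Middle of the near edge of the 4 mm steel hood that roofs the channel's last 117 mm, level with its upper face (64 mm above the bench), axes as the rack's. Beneath it is a friction stop, clamped at an unreported place: its pad's face is 31 to 77 mm past this edge (200 to 246 mm past the rack's origin), to be found by feel.
- flap (a joint): Aluminium spring flap at the channel's mouth, 60 mm wide, 42 mm tall (15 to 57 mm above the bench), 4 mm thick, on an upright hinge at the rack's y = +31, x = +2 mm. 0 rad = shut; grows as it swings inward (rack +x) to at most 1.56; never outward. A weak spring (0.045 N m shut, 0.12 open) shuts it. It sweeps the channel's first 65 mm; the mould's tail must lie beyond that.
- pad (a joint): How far the hidden stop's cork pad has been pressed back, m: 0 as found, 0.016 at its end. It does not spring back; it gives way at about 6 N, a little more when pushed faster (25 N per m/s). Its brass rod shows at the rack's +x end and comes out farther as the pad yields.
- mould: Loose pale wooden cigar mould, plain block with a dark seam: 120 mm long (x), 56 mm wide (y), 44 mm tall (z), 0.18 to 0.33 kg. Origin: centre of its underside. The tail at x = -60 mm is flat, the nose at x = +60 mm is round in plan (radius 28 mm). Starts flat on the bench, nose roughly along the rack's pushing direction.
- cup: Upturned white plastic cup, 72 mm across, 55 mm tall; bystander. Origin: centre of its underside.
- gluepot: Small jar, 52 mm across, 60 mm tall; bystander. Origin: centre of its underside.
- gauge: Dark wooden ring gauge, 100 x 45 x 12 mm plate with three holes; bystander. Origin: centre of its underside.
Things that resemble listed ones, but are neither listed nor needed, are in the scene too. Of the things that look like the mould, take the one that is farthest to the robot's right at the start.

How it is judged:
By the outcome, as a careful person would: the job done as asked, in the order asked, and still so for the second after the job is handed in, with the robot touching nothing.
It also fails if it takes over 72 s, if anything falls off the work surface, if the arm or the gripper's body presses on something with over 40 N, if the wrist force passes 120 N, or if a joint passes its speed limit or range.

## Working session

There is one attempt and no reset: what is moved stays moved. The work goes in short steps, Python scripts to look and compute and a tool call to move; the robot and the scene stay as the last step left them, time stands still between calls to the robot, and variables do not carry over. Pictures are saved under pics/ and viewed, at most 10 in all, crops included, and the job is handed in when it is done.

Besides the shell and the picture viewer there is one more tool, called after ">>>" as name(argument=value, ...), one argument or row to a line, values as JSON. jog_arm: Moves the arm, as the interface text tells. Its arguments: {"type":"object","properties":{"rows":{"type":"string"},"force":{"type":"number"}},"required":["rows"]}

```bash
mkdir -p pics; ls
cat > h.py <<'E'
import numpy as np, cv2, json
from scipy.spatial.transform import Rotation as R
from bench import ctrl, imaging
def get(n,save=None):
    d=imaging.get_image(n)
    if save: cv2.imwrite('pics/'+save,d['img'])
    return d
def Rm(d):
    o=np.array(d['orientation'],float)
    return o if o.shape==(3,3) else R.from_rotvec(o).as_matrix()
def K(d):
    f=210/np.tan(np.radians(d['vertical_fov'])/2); return f
def ray(d,u,v):
    f=K(d); x=np.array([(u-d['cx'])/f,(v-d['cy'])/f]); y=x.copy()
    for _ in range(30): y=x/(1+d['k1']*(y@y))
    return Rm(d)@np.array([y[0],y[1],1])
def plane(d,u,v,z):
    r=ray(d,u,v); o=np.array(d['origin']); return o+r*(z-o[2])/r[2]
def proj(d,p):
    c=Rm(d).T@(np.array(p,float)-np.array(d['origin'])); s=c[:2]/c[2]; s=s*(1+d['k1']*(s@s))
    return s*K(d)+[d['cx'],d['cy']]
E
python3 - <<'E'
from h import *
print(ctrl.get_state())
for n in ('scene','top'):
    d=get(n,n+'0.png'); print(n,{k:v for k,v in d.items() if k!='img'})
E
```

```text
pics
{'time': 0.0, 'joint_positions': array([ 1.21607835,  0.32185394, -0.07009098,  1.45165807,  0.02262509,
        1.37077523, -0.05689517]), 'qd': array([ 0.00063449,  0.00081457,  0.00114951,  0.00034597,  0.00023155,
        0.00049263, -0.00091272]), 'joint_torque': array([ 5.02724124e-04, -4.91292429e+01, -4.03718837e-01, -3.12524736e+01,
       -6.39852695e-02,  4.38840862e-02,  1.73047692e-04]), 'position': array([ 0.2340882 , -0.60580682,  0.22144996]), 'tool_rot': array([-3.08649467e+00, -5.75791704e-01,  7.30940759e-04]), 'ft_force': array([-0.2599085 , -0.3205832 ,  0.55326305]), 'torque': array([ 0.03288799, -0.0286144 ,  0.0347064 ]), 'grip_force': 0.0, 'grip_width': 0.9980981961465719}
scene {'vertical_fov': 55.53591348670004, 'cx': 279.6696639189399, 'cy': 209.87777393432273, 'k1': -0.08978855291335176, 'origin': array([0.79540123, 0.52693741, 0.93228231]), 'orientation': array([-0.68683441, -2.78555342,  0.84151686])}
top {'vertical_fov': 50.521969268922135, 'cx': 267.4410911531077, 'cy': 207.19643791029876, 'k1': 0.004271859897695421, 'origin': array([0.3213555 , 0.00304142, 1.14825154]), 'orientation': array([-2.14486501,  2.10521861, -0.19401497])}
```

View pics/scene0.png

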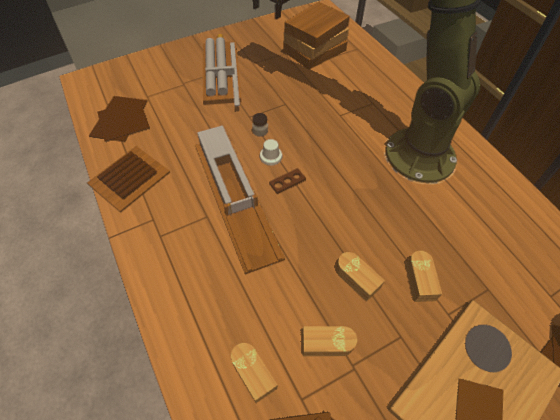

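View pics/top0.png

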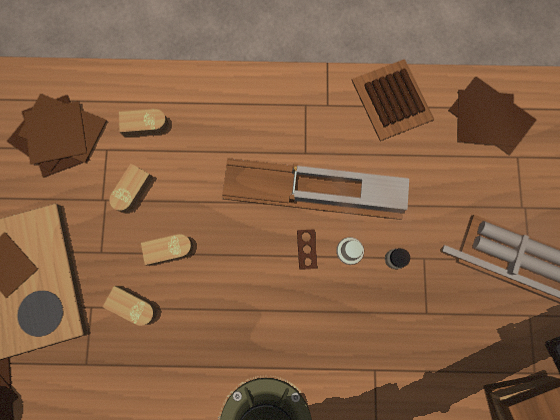

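The mould lookalikes in the top view are at (142,121), (130,187), (166,249) and (129,306). +y is to the left there, so the farthest to the robot's right is (166,249), nose pointing right. The rack's ledge is at about (258,180), its channel at (350,187) and its hood at (385,192).

Run:
```python
from h import *
d=get('top'); im=d['img']
hsv=cv2.cvtColor(im,cv2.COLOR_BGR2HSV)
for u,v in [(142,121),(130,187),(166,249),(129,306)]: print(u,v,hsv[v,u],plane(d,u,v,.044).round(3))
print('bench',hsv[280,220],'rackfloor',hsv[180,258],'hood',hsv[192,385])
for p in [(225,158),(223,197),(295,165),(409,178),(408,209),(402,218)]: print(p,plane(d,*p,.012).round(3),plane(d,*p,.064).round(3))
a=cv2.resize(im[225:275,130:210],None,fx=5,fy=5,interpolation=cv2.INTER_CUBIC)
b=cv2.resize(im[150:225,215:415],None,fx=4,fy=4,interpolation=cv2.INTER_CUBIC)
c=np.zeros((550,800,3),np.uint8);c[:250,:400]=a;c[250:550]=b
cv2.imwrite('pics/c1.png',c)
```

```text
142 121 [ 17 116 181] [0.749 0.338 0.044]
130 187 [ 15 125 180] [0.571 0.356 0.044]
166 249 [ 16 116 185] [0.416 0.255 0.044]
129 306 [ 14 126 180] [0.276 0.337 0.044]
bench [ 12 135 163] rackfloor [ 13 149 137] hood [ 12  39 163]
(225, 158) [0.662 0.121 0.012] [0.646 0.116 0.064]
(223, 197) [0.556 0.122 0.012] [0.546 0.117 0.064]
(295, 165) [ 0.646 -0.065  0.012] [ 0.631 -0.062  0.064]
(409, 178) [ 0.617 -0.364  0.012] [ 0.603 -0.348  0.064]
(408, 209) [ 0.534 -0.359  0.012] [ 0.524 -0.342  0.064]
(402, 218) [ 0.51  -0.342  0.012] [ 0.501 -0.326  0.064]
```

View pics/c1.png

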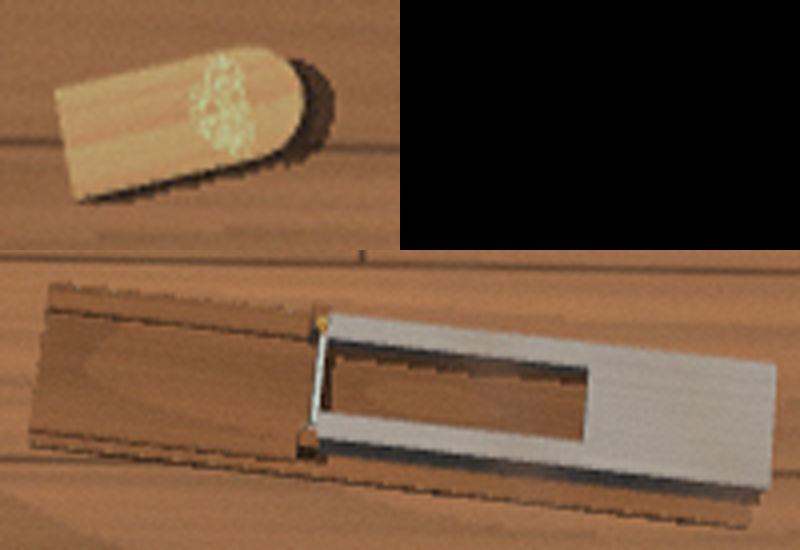

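The close crop confirms the choice: a plain pale block with its flat tail on the left and round nose on the right. The ledge is open on the left, the flap is the white line at crop (318,380), and there's no bar over the mouth.

Run:
```python
from h import *
d=get('top')
B=lambda X,Y,z:plane(d,215+X/4-.4,150+(Y-250)/4-.4,z)[:2]
A=lambda X,Y,z:plane(d,130+X/5-.4,225+Y/5-.4,z)[:2]
e=[B(776,363,.064),B(768,488,.064)]; h=[B(587,370,.064),B(585,440,.064)]
print('hood end',e,np.linalg.norm(e[0]-e[1]),'slot end',h,np.linalg.norm(h[0]-h[1]))
E=(e[0]+e[1])/2;H=(h[0]+h[1])/2
# long edges of channel top for direction
d1=e[0]-B(330,315,.064); d2=e[1]-B(320,437,.064)
dirs=[E-H,d1,d2]
# guards outer edge etc
d3=B(750,525,.012)-B(30,445,.012); dirs.append(d3)
for q in dirs: print(np.linalg.norm(q).round(4),np.degrees(np.arctan2(q[1],q[0])).round(2))
L=[B(50,310,.02),B(33,432,.02)]; print('ledge end guard inner',L,np.linalg.norm(L[0]-L[1]))
t=[A(55,90,.044),A(78,202,.044)]; n=A(303,100,.044)
T=(t[0]+t[1])/2; print('tail',t,np.linalg.norm(t[0]-t[1]),'nose',n,np.linalg.norm(n-T),'yaw',np.degrees(np.arctan2(*(n-T)[::-1])), 'tailyaw',np.degrees(np.arctan2(*(t[0]-t[1])[::-1]))-90,'mid',(T+n)/2)
w=get('wrist'); print({k:v for k,v in w.items() if k!='img'})
s=ctrl.get_state(); print(s['position'],R.from_rotvec(s['tool_rot']).as_matrix().round(3))
```

```text
hood end [array([ 0.60344793, -0.34663501]), array([ 0.52364731, -0.33857985])] 0.08020613916039163 slot end [array([ 0.596723 , -0.2281107]), array([ 0.55188222, -0.22598325])] 0.04489121766953527
0.1161 -95.32
0.281 -95.29
0.2787 -95.57
0.4691 -95.38
ledge end guard inner [array([0.6418099 , 0.11398449]), array([0.55983218, 0.12212681])] 0.08238108878436652
tail [array([0.43031771, 0.31947628]), array([0.3753077 , 0.30425403])] 0.057077301300620616 nose [0.42762326 0.19603609] 0.11845647270565496 yaw -77.9099526366674 tailyaw -74.53227795419623 mid [0.41521798 0.25395062]
{'vertical_fov': 63.94862759091909, 'cx': 277.379856479439, 'cy': 210.09306019183057, 'k1': 0.027187241989956448, 'origin': array([ 0.31091322, -0.57614341,  0.38433894]), 'orientation': array([ 2.37598899, -1.62909541, -0.24837966])}
[ 0.23420266 -0.60607536  0.22201988] [[ 0.933  0.361 -0.   ]
 [ 0.361 -0.933  0.001]
 [-0.    -0.001 -1.   ]]
```

```bash
cat >> h.py <<'E'
def pose(yaw):
    c,s=np.cos(np.radians(yaw)),np.sin(np.radians(yaw))
    return np.array([[c,s,0],[s,-c,0],[0,0,-1.]])
def rows(wps,g,start=None):
    "wps: (pos,yaw of tool x in deg,n rows); prints rows in tool axes"
    s=ctrl.get_state(); p=np.array(s['position']); r=R.from_rotvec(s['tool_rot'])
    out=[]
    for q,yaw,n in wps:
        q=np.array(q); e=(r.inv()*R.from_matrix(pose(yaw))).as_rotvec(); dp=q-p
        for i in range(n):
            l=r.inv().apply(dp/n)*100
            out.append(' '.join('%.2f'%v for v in l)+' '+' '.join('%.3f'%v for v in e/n)+' %g'%g)
            r=r*R.from_rotvec(e/n)
        p=q
    for i in range(0,len(out),5): print('; '.join(out[i:i+5]))
u=lambda yaw:np.array([np.cos(np.radians(yaw)),np.sin(np.radians(yaw))])
def st():
    s=ctrl.get_state(); m=R.from_rotvec(s['tool_rot']).as_matrix()
    print('t %.2f'%s['time'],s['position'].round(4),'yaw %.2f'%np.degrees(np.arctan2(m[1,0],m[0,0])),'tilt',m[:2,2].round(4),'F',s['ft_force'].round(2),'w %.3f gf %.1f'%(s['grip_width'],s['grip_force'])); return s
E
python3 -c "
from h import *
rows([((.52,-.2,.22),60,10),((.415,.254,.22),103,10)],-1)"
```

```text
4.13 -2.76 0.02 -0.000 -0.000 -0.068 -1; 4.31 -2.47 0.02 -0.000 -0.000 -0.068 -1; 4.46 -2.17 0.02 -0.000 -0.000 -0.068 -1; 4.60 -1.87 0.02 -0.000 -0.000 -0.068 -1; 4.72 -1.55 0.02 -0.000 -0.000 -0.068 -1
4.81 -1.23 0.02 -0.000 -0.000 -0.068 -1; 4.88 -0.90 0.02 -0.000 -0.000 -0.068 -1; 4.93 -0.56 0.02 -0.000 -0.000 -0.068 -1; 4.96 -0.23 0.02 -0.000 -0.000 -0.068 -1; 4.96 0.11 0.02 -0.000 -0.000 -0.068 -1
3.41 -3.18 -0.00 0.000 0.000 -0.075 -1; 3.64 -2.91 -0.00 0.000 0.000 -0.075 -1; 3.84 -2.63 -0.00 0.000 0.000 -0.075 -1; 4.03 -2.34 -0.00 0.000 0.000 -0.075 -1; 4.19 -2.03 -0.00 0.000 0.000 -0.075 -1
4.33 -1.71 -0.00 0.000 0.000 -0.075 -1; 4.45 -1.38 -0.00 0.000 0.000 -0.075 -1; 4.54 -1.04 -0.00 0.000 0.000 -0.075 -1; 4.61 -0.70 -0.00 0.000 0.000 -0.075 -1; 4.65 -0.35 -0.00 0.000 0.000 -0.075 -1
```

>>> jog_arm(
  rows="4.1 -2.8 0 0 0 -0.068 -1; 4.3 -2.5 0 0 0 -0.068 -1; 4.5 -2.2 0 0 0 -0.068 -1; 4.6 -1.9 0 0 0 -0.068 -1; 4.7 -1.6 0 0 0 -0.068 -1",
)

```text
time: 0.88
position: [0.3768, -0.4003, 0.2226]
tool_rot: [2.945, 1.093, -0.0]
ft_force: [0.0, -0.7, -0.3]
grip_width: 0.999
grip_force: 0.0
```

>>> jog_arm(
  rows="4.8 -1.2 0 0 0 -0.068 -1; 4.9 -0.9 0 0 0 -0.068 -1; 4.9 -0.6 0 0 0 -0.068 -1; 5 -0.2 0 0 0 -0.068 -1; 5 0.1 0 0 0 -0.068 -1",
)

```text
time: 1.5
position: [0.5197, -0.1969, 0.2227]
tool_rot: [2.717, 1.575, -0.0]
ft_force: [0.3, -0.2, -0.6]
grip_width: 0.999
grip_force: 0.0
```

>>> jog_arm(
  rows="3.4 -3.2 0 0 0 -0.075 -1; 3.6 -2.9 0 0 0 -0.075 -1; 3.8 -2.6 0 0 0 -0.075 -1; 4 -2.3 0 0 0 -0.075 -1; 4.2 -2 0 0 0 -0.075 -1",
)

```text
time: 2.12
position: [0.4661, 0.0288, 0.2226]
tool_rot: [2.376, 2.055, -0.0]
ft_force: [1.5, -0.0, 0.5]
grip_width: 0.998
grip_force: 0.0
```

>>> jog_arm(
  rows="4.3 -1.7 0 0 0 -0.075 -1; 4.4 -1.4 0 0 0 -0.075 -1; 4.5 -1 0 0 0 -0.075 -1; 4.6 -0.7 0 0 0 -0.075 -1; 4.6 -0.4 0 0 0 -0.075 -1",
)

```text
time: 2.75
position: [0.4132, 0.2538, 0.2227]
tool_rot: [1.951, 2.461, 0.0]
ft_force: [0.8, 0.2, 0.1]
grip_width: 1.003
grip_force: 0.0
```

Run:
```python
from h import *
st(); d=get('wrist','w1.png')
print(proj(d,(.415,.254,.044)),np.array(d['origin']))
```

```text
t 2.75 [0.4132 0.2538 0.2227] yaw 103.19 tilt [ 0.0011 -0.0005] F [0.78 0.21 0.11] w 1.003 gf 0.0
[278.93519113 187.56750652] [0.39364892 0.334608   0.38510854]
```

View pics/w1.png

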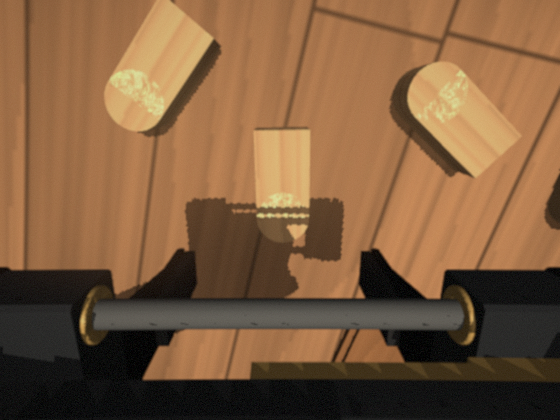

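The wrist view shows the mould below the fingers. Its tail edge runs (254,129)–(309,128), its sides go down to about (257,215) and (309,215), and its nose is at about (283,242).

Run:
```python
from h import *
d=get('wrist')
g=cv2.cvtColor(d['img'],cv2.COLOR_BGR2GRAY)
P=lambda a,b:plane(d,a,b,.044)[:2]
for v in (140,160,180,195):
    r=cv2.GaussianBlur(d['img'],(3,3),0)[v].astype(int).sum(1); e=np.diff(r); a=240+np.argmax(e[240:270]); b=295+np.argmin(e[295:325]); print(v,a+.5,b+.5,P(a+.5,v),P(b+.5,v))
col=cv2.GaussianBlur(d['img'],(3,3),0).astype(int).sum(2)
T=[]
for u_ in (262,270,282,295,303):
    e=np.diff(col[100:160,u_]); T.append(100+np.argmax(e)+.5)
print(T,P(254,129),P(309,128),P(283,242))
```

```text
140 254.5 311.5 [0.3765935  0.30350303] [0.43188342 0.31705227]
160 255.5 310.5 [0.38193613 0.284263  ] [0.43625917 0.29756876]
180 255.5 310.5 [0.38647718 0.26405764] [0.44179853 0.27760102]
195 256.5 309.5 [0.39101621 0.24865865] [0.4450649  0.26188525]
[np.float64(138.5), np.float64(138.5), np.float64(138.5), np.float64(138.5), np.float64(137.5)] [0.37378692 0.31380059] [0.42635587 0.32767775] [0.43098797 0.20362979]
```

```bash
python3 -c "
from h import *
rows([((.4185,.2535,.08),104,3),((.4185,.2535,.016),104,2)],-1)"
```

```text
-0.23 0.20 4.77 0.000 -0.001 -0.002 -1; -0.22 0.20 4.77 0.000 -0.001 -0.002 -1; -0.22 0.20 4.77 0.000 -0.001 -0.002 -1; -0.00 0.00 3.20 -0.000 -0.000 -0.000 -1; -0.00 0.00 3.20 -0.000 -0.000 -0.000 -1
```

>>> jog_arm(
  rows="-0.2 0.2 4.8 0 0 -0.005 -1; -0.2 0.2 4.8 0 0 -0.005 -1; -0.2 0.2 4.7 0 0 -0.005 -1; 0 0 3.2 0 0 0 -1; 0 0 3.2 0 0 0 -1",
  force=20,
)

```text
time: 3.48
position: [0.421, 0.2471, 0.0142]
tool_rot: [1.937, 2.473, -0.001]
ft_force: [-0.1, 0.0, 1.2]
grip_width: 0.998
grip_force: 0.0
```

>>> jog_arm(
  rows="0 0 0 0 0 0 1; 0 0 0 0 0 0 1; 0 0 0 0 0 0 1; 0 0 0 0 0 0 1; 0 0 0 0 0 0 1",
  force=20,
)

```text
time: 4.1
position: [0.4213, 0.2481, 0.0166]
tool_rot: [1.935, 2.473, 0.0]
ft_force: [-2.4, -1.8, 5.8]
grip_width: 0.644
grip_force: 20.0
```

```bash
python3 -c "
from h import *
st()"
```

```text
t 4.10 [0.4213 0.2481 0.0166] yaw 103.92 tilt [ 0.001  -0.0006] F [-2.45 -1.76  5.82] w 0.644 gf 20.0
```

```bash
python3 -c "
from h import *
rows([((.4213,.2481,.12),104,3),((.5979,.0256,.12),84.6,7),((.5979,.0256,.05),84.6,3)],1)"
```

```text
-0.00 0.00 -3.45 0.000 0.000 -0.000 1; -0.00 0.00 -3.45 0.000 0.000 -0.000 1; 0.00 0.00 -3.45 0.000 0.000 -0.000 1; -3.69 1.68 -0.00 -0.000 -0.000 0.048 1; -3.61 1.86 -0.00 -0.000 -0.000 0.048 1
-3.52 2.03 -0.00 -0.000 -0.000 0.048 1; -3.41 2.20 -0.00 -0.000 -0.000 0.048 1; -3.30 2.36 -0.00 -0.000 -0.000 0.048 1; -3.18 2.51 -0.00 -0.000 -0.000 0.048 1; -3.06 2.67 -0.00 -0.000 -0.000 0.048 1
0.00 0.00 2.33 -0.000 0.000 0.000 1; 0.00 0.00 2.33 -0.000 0.000 0.000 1; 0.00 0.00 2.33 -0.000 0.000 0.000 1
```

>>> jog_arm(
  rows="0 0 -3.4 0 0 0 1; 0 0 -3.5 0 0 0 1; 0 0 -3.5 0 0 0 1; -3.7 1.7 0 0 0 0.048 1; -3.6 1.9 0 0 0 0.048 1",
)

```text
time: 4.72
position: [0.4728, 0.1832, 0.1198]
tool_rot: [2.053, 2.376, -0.0]
ft_force: [0.5, -1.0, -2.1]
grip_width: 0.642
grip_force: 20.0
```

>>> jog_arm(
  rows="-3.5 2 0 0 0 0.048 1; -3.4 2.2 0 0 0 0.048 1; -3.3 2.4 0 0 0 0.048 1; -3.2 2.5 0 0 0 0.048 1; -3.1 2.7 0 0 0 0.049 1",
)

```text
time: 5.35
position: [0.5996, 0.0226, 0.1184]
tool_rot: [-2.327, -2.109, 0.002]
ft_force: [0.0, -0.1, -2.9]
grip_width: 0.645
grip_force: 20.0
```

>>> jog_arm(
  rows="0 0 1.5 0 0 0 1; 0 0 1 0 0 0 1; 0 0 0 0 0 0 1",
)

```text
time: 5.72
position: [0.597, 0.0262, 0.0929]
tool_rot: [-2.32, -2.114, 0.003]
ft_force: [-0.0, 0.2, -2.7]
grip_width: 0.643
grip_force: 20.0
```

Run:
```python
from h import *
st(); d=get('wrist'); e=get('top'); f=get('scene')
im=np.zeros((600,800,3),np.uint8)
im[:420,:560]=d['img']; a=cv2.resize(e['img'][150:210,200:330],None,fx=3,fy=3); im[420:600,:390]=a
b=cv2.resize(f['img'][170:280,190:310],None,fx=2,fy=2); im[:220,560:]=b
cv2.imwrite('pics/c2.png',im)
```

```text
t 5.72 [0.597  0.0262 0.0929] yaw 84.70 tilt [-0.0034  0.0006] F [-0.03  0.2  -2.66] w 0.643 gf 20.0
```

View pics/c2.png

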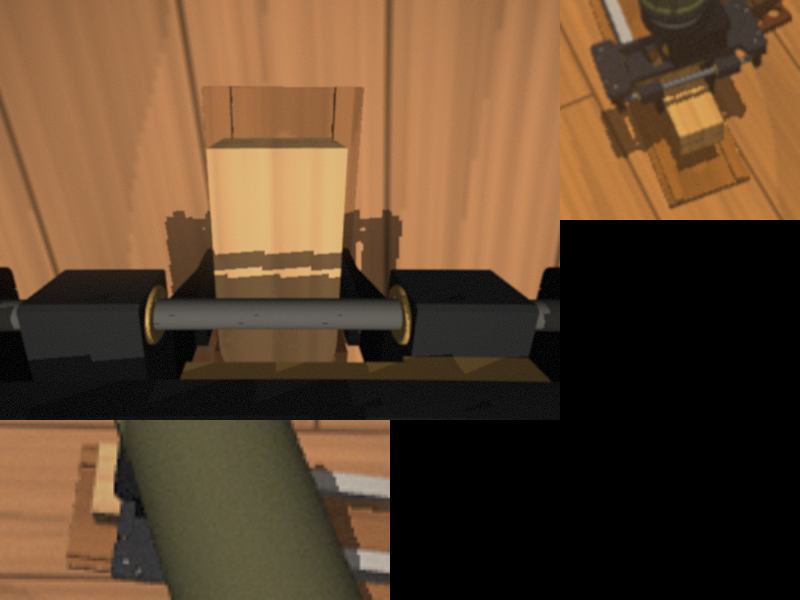

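The wrist view shows the rack's open end at row 87 (columns 202–364), the guard inner lines at columns 231 and 332, and the mould's tail top edge at (207–347,148).

Run:
```python
from h import *
d=get('wrist'); P=lambda a,b,z:plane(d,a,b,z)[:2]
O=np.array([.590,-.058]); U=u(-95.4); N=u(-5.4)
def f(n,p): print(n,p.round(4),'rack x %.4f y %.4f'%((p-O)@U,(p-O)@N))
f('endL',P(202,87,.012));f('endR',P(364,87,.012));
f('gL',P(231,92,.012));f('gL2',P(232,135,.012));f('gR',P(332,92,.012));f('gR2',P(333,135,.012))
f('mL',P(207,148,.120));f('mR',P(347,148,.120));f('tcp',ctrl.get_state()['position'][:2])
```

```text
endL [0.5558 0.1243] rack x -0.1783 y -0.0512
endR [0.6659 0.114 ] rack x -0.1784 y 0.0594
gL [0.5751 0.1194] rack x -0.1752 y -0.0316
gL2 [0.5719 0.0907] rack x -0.1464 y -0.0321
gR [0.6441 0.1129] rack x -0.1753 y 0.0377
gR2 [0.6436 0.084 ] rack x -0.1465 y 0.0400
mL [0.5759 0.0945] rack x -0.1505 y -0.0284
mR [0.6322 0.0893] rack x -0.1506 y 0.0282
tcp [0.5986 0.0261] rack x -0.0845 y 0.0007
```

>>> jog_arm(
  rows="0 0.3 2 0 0 0 1; 0 0 2 0 0 0 1; 0 0 1.6 0 0 0 1; 0 0 0.5 0 0 0 1; 0 0 0.2 0 0 0 1",
)

```text
time: 6.55
position: [0.6013, 0.0252, 0.0311]
tool_rot: [-2.323, -2.114, 0.0]
ft_force: [-0.2, 0.1, -1.8]
grip_width: 0.645
grip_force: 20.0
```

>>> jog_arm(
  rows="0 0 0 0 0 0 1; 0 0 0 0 0 0 1",
)

```text
time: 6.8
position: [0.6019, 0.0251, 0.0322]
tool_rot: [2.323, 2.114, 0.001]
ft_force: [-0.3, -0.3, -3.2]
grip_width: 0.641
grip_force: 20.0
```

>>> jog_arm(
  rows="0 0 0.1 0 0 0 1; 0 0 0.1 0 0 0 1; 0 0 0.1 0 0 0 1; 0 0 0 0 0 0 1",
)

```text
time: 7.3
position: [0.6015, 0.0251, 0.0286]
tool_rot: [2.323, 2.115, -0.0]
ft_force: [0.3, 0.4, -1.8]
grip_width: 0.641
grip_force: 20.0
```

>>> jog_arm(
  rows="0 0 0.1 0 0 0 1; 0 0 0 0 0 0 1; 0 0 0 0 0 0 -1; 0 0 0 0 0 0 -1; 0 0 0 0 0 0 -1",
)

```text
time: 7.92
position: [0.6015, 0.0251, 0.0275]
tool_rot: [2.323, 2.115, 0.0]
ft_force: [-0.4, 0.0, -0.2]
grip_width: 0.896
grip_force: 0.0
```

>>> jog_arm(
  rows="0 0 0 0 0 0 -1; 0 0 -3 0 0 0 -1; 0 0 -4 0 0 0 -1; 4 0 -4 0 0 0 -1; 5 0 0 0 0 0 1",
)

```text
time: 8.55
position: [0.6128, 0.1146, 0.1416]
tool_rot: [2.324, 2.107, 0.008]
ft_force: [0.7, 1.2, -0.6]
grip_width: 0.948
grip_force: 0.0
```

Run:
```python
from h import *
st(); d=get('wrist'); e=get('top')
im=np.zeros((600,800,3),np.uint8)
im[:420,:560]=d['img']; a=cv2.resize(e['img'][150:210,200:330],None,fx=3,fy=3); im[420:600,:390]=a
cv2.imwrite('pics/c3.png',im)
```

```text
t 8.55 [0.6128 0.1146 0.1416] yaw 84.39 tilt [ 0.0074 -0.0001] F [ 0.65  1.16 -0.59] w 0.948 gf 0.0
```

View pics/c3.png

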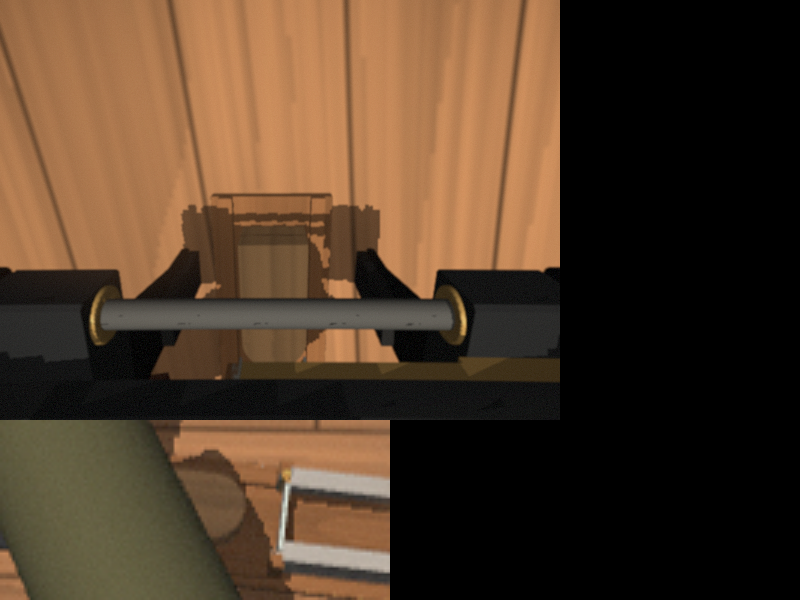

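The mould sits centred between the guards, with its tail at row 236 (columns 238–308) and the rack end spanning columns 212–332. It is well aligned, so I'll close the fingers and go down behind the tail.

>>> jog_arm(
  rows="0 0 0 0 0 0 1; 0 0 0 0 0 0 1; 0 0 0 0 0 0 1; 0 0 0 0 0 0 1; 0 0 0 0 0 0 1",
  force=20,
)

```text
time: 9.28
position: [0.6099, 0.1143, 0.1375]
tool_rot: [2.324, 2.114, -0.0]
ft_force: [-0.8, -0.0, 0.0]
grip_width: 0.31
grip_force: 0.0
```

```bash
cat >> h.py <<'E'
O=np.array([.590,-.058]); U=u(-95.4); N=u(-5.4)
def rs():
    s=st(); p=s['position'][:2]-O; F=s['ft_force'][:2]
    print('rack x %.4f y %.4f  Fx %.2f Fy %.2f'%(p@U,p@N,F@U,F@N))
E
python3 - <<'E'
from h import *
rs(); d=get('wrist')
for z,p in [(.056,(238,236)),(.056,(308,236)),(.012,(212,195)),(.012,(332,195)),(.02,(212,195))]:
    q=plane(d,*p,z)[:2]-O; print(p,(q@U).round(4),(q@N).round(4))
E
```

```text
t 9.28 [0.6099 0.1143 0.1375] yaw 84.58 tilt [-0.     -0.0001] F [-0.8  -0.02  0.01] w 0.310 gf 0.0
rack x -0.1734 y 0.0036  Fx 0.09 Fy -0.80
(238, 236) -0.1583 -0.0272
(308, 236) -0.1582 0.0273
(212, 195) -0.1796 -0.0542
(332, 195) -0.1795 0.0519
(212, 195) -0.1817 -0.0526
```

>>> jog_arm(
  rows="1.2 0 0 0 0 0 1; 0 0 0 0 0 0 1; 0 0 4 0 0 0 1; 0 0 4 0 0 0 1; 0 0 3.1 0 0 0 1",
)

```text
time: 9.95
position: [0.6104, 0.1266, 0.0249]
tool_rot: [-2.323, -2.115, 0.002]
ft_force: [0.4, -0.6, 0.4]
grip_width: 0.004
grip_force: 0.0
```

>>> jog_arm(
  rows="-0.4 0 0 0 0 0 1; -0.4 0 0 0 0 0 1; -0.4 0 0 0 0 0 1; -0.4 0 0 0 0 0 1; -0.4 0 0 0 0 0 1",
)

```text
time: 10.58
position: [0.6095, 0.1063, 0.0272]
tool_rot: [2.323, 2.114, 0.001]
ft_force: [0.1, -0.9, 0.2]
grip_width: 0.006
grip_force: 0.0
```

```bash
python3 -c "
from h import *
rs()"
```

```text
t 10.57 [0.6095 0.1063 0.0272] yaw 84.60 tilt [ 0.0011 -0.0002] F [ 0.09 -0.91  0.2 ] w 0.006 gf 0.0
rack x -0.1654 y 0.0039  Fx 0.90 Fy 0.18
```

>>> jog_arm(
  rows="-0.6 0 0 0 0 0 1; -0.6 0 0 0 0 0 1; -0.6 0 0 0 0 0 1; -0.6 0 0 0 0 0 1; -0.6 0 0 0 0 0 1",
)

```text
time: 11.2
position: [0.6065, 0.077, 0.0268]
tool_rot: [2.323, 2.115, 0.001]
ft_force: [0.3, 2.9, 1.8]
grip_width: 0.005
grip_force: 1.5
```

>>> jog_arm(
  rows="-0.6 0 0 0 0 0 1; -0.6 0 0 0 0 0 1; -0.6 0 0 0 0 0 1; -0.6 0 0 0 0 0 1; -0.6 0 0 0 0 0 1",
)

```text
time: 11.82
position: [0.603, 0.0512, 0.0267]
tool_rot: [-2.318, -2.115, -0.006]
ft_force: [-1.9, 10.4, 2.1]
grip_width: 0.003
grip_force: 5.2
```

Run:
```python
from h import *
rs(); d=get('wrist'); e=get('top'); f=get('scene')
im=np.zeros((600,800,3),np.uint8)
im[:420,:560]=d['img']; a=cv2.resize(e['img'][150:210,200:330],None,fx=3,fy=3); im[420:600,:390]=a
b=cv2.resize(f['img'][120:270,190:310],None,fx=2,fy=2); im[:300,560:]=b
cv2.imwrite('pics/c4.png',im)
```

```text
t 11.82 [0.603  0.0512 0.0267] yaw 84.75 tilt [-0.      0.0054] F [-1.9  10.43  2.07] w 0.003 gf 5.2
rack x -0.1099 y 0.0027  Fx -10.20 Fy -2.88
```

View pics/c4.png

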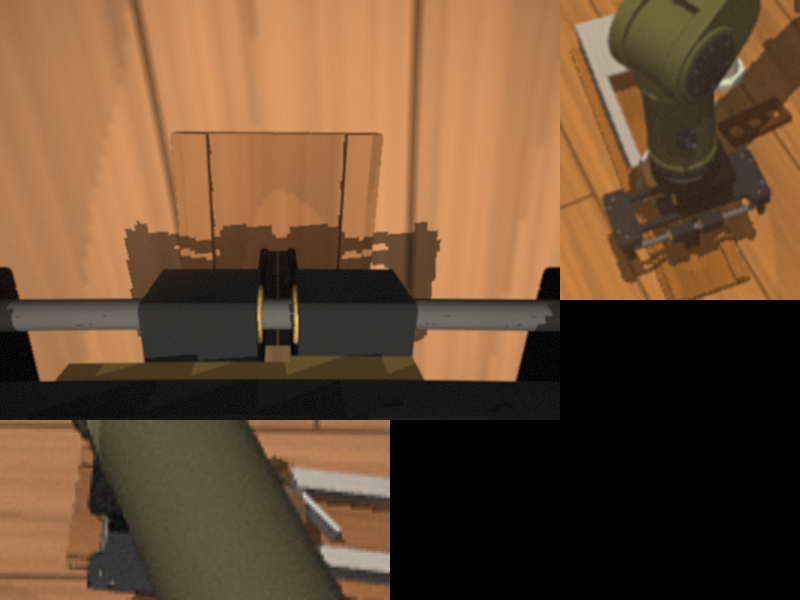

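The top view shows the mould opening the flap (crop (300,490)–(340,532)), and the fingers are centred on the ledge. I'll keep pushing.

>>> jog_arm(
  rows="-0.5 0 0 0 0 0 1; -0.5 0 0 0 0 0 1; -0.5 0 0 0 0 0 1; -0.5 0 0 0 0 0 1; -0.5 0 0 0 0 0 1",
)

```text
time: 12.6
position: [0.6008, 0.0255, 0.0267]
tool_rot: [-2.319, -2.115, -0.004]
ft_force: [0.8, 7.2, 2.6]
grip_width: 0.008
grip_force: 4.1
```

>>> jog_arm(
  rows="-0.5 0 0 0 0 0 1; -0.5 0 0 0 0 0 1; -0.5 0 0 0 0 0 1; -0.5 0 0 0 0 0 1; -0.5 0 0 0 0 0 1",
)

```text
time: 13.22
position: [0.5985, -0.0011, 0.0266]
tool_rot: [-2.321, -2.115, -0.002]
ft_force: [0.5, 5.2, 2.4]
grip_width: 0.008
grip_force: 3.0
```

```bash
python3 -c "
from h import *
rs()"
```

```text
t 13.22 [ 0.5985 -0.0011  0.0266] yaw 84.68 tilt [-0.0002  0.0021] F [0.47 5.22 2.39] w 0.008 gf 3.0
rack x -0.0574 y 0.0031  Fx -5.24 Fy -0.03
```

>>> jog_arm(
  rows="-0.6 0 0 0 0 0 1; -0.6 0 0 0 0 0 1; -0.6 0 0 0 0 0 1; -0.6 0 0 0 0 0 1; -0.6 0 0 0 0 0 1",
)

```text
time: 13.85
position: [0.5956, -0.0316, 0.0266]
tool_rot: [-2.321, -2.114, -0.001]
ft_force: [-0.2, 5.7, 2.9]
grip_width: 0.007
grip_force: 2.6
```

>>> jog_arm(
  rows="-0.5 0 0 0 0 0 1; -0.5 0 0 0 0 0 1; -0.5 0 0 0 0 0 1; -0.5 0 0 0 0 0 1; -0.5 0 0 0 0 0 1",
)

```text
time: 14.48
position: [0.5926, -0.0564, 0.0264]
tool_rot: [-2.321, -2.114, 0.001]
ft_force: [-1.0, 5.3, 3.5]
grip_width: 0.01
grip_force: 2.5
```

Run:
```python
from h import *
rs(); e=get('top'); f=get('scene')
im=np.zeros((460,800,3),np.uint8)
a=cv2.resize(e['img'][150:225,215:415],None,fx=2.8,fy=2.8); im[:210,:560]=a
b=cv2.resize(f['img'][110:270,180:300],None,fx=2,fy=2); im[:320,560:]=b
cv2.imwrite('pics/c5.png',im)
```

```text
t 14.47 [ 0.5926 -0.0564  0.0264] yaw 84.65 tilt [-0.0019  0.0015] F [-1.02  5.31  3.5 ] w 0.010 gf 2.5
rack x -0.0018 y 0.0025  Fx -5.19 Fy -1.52
```

View pics/c5.png

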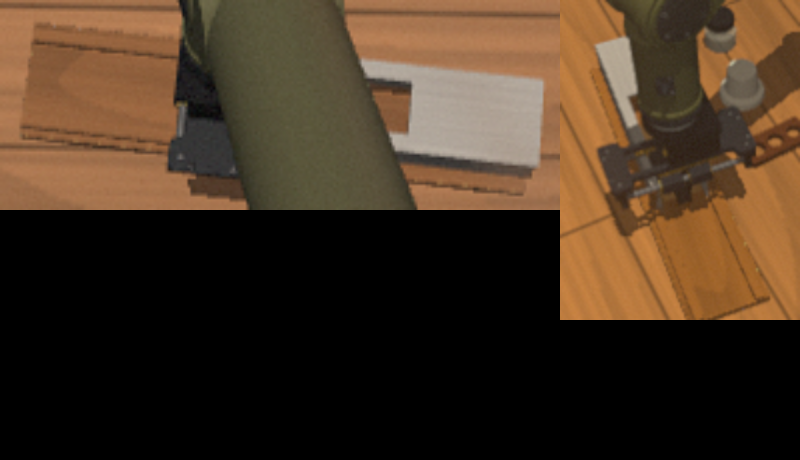

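The ledge is clear, the mould is inside the channel, the fingers are at the mouth, and the bystanders are untouched.

>>> jog_arm(
  rows="-0.5 0 0 0 0 0 1; -0.5 0 0 0 0 0 1; -0.5 0 0 0 0 0 1; -0.5 0 0 0 0 0 1; -0.5 0 0 0 0 0 1",
)

```text
time: 15.2
position: [0.5908, -0.0834, 0.0261]
tool_rot: [-2.324, -2.114, 0.002]
ft_force: [-1.4, 2.7, -0.4]
grip_width: 0.005
grip_force: 1.3
```

>>> jog_arm(
  rows="-0.5 0 0 0 0 0 1; -0.5 0 0 0 0 0 1; -0.5 0 0 0 0 0 1; -0.5 0 0 0 0 0 1; -0.5 0 0 0 0 0 1",
)

```text
time: 15.82
position: [0.5888, -0.1077, 0.0265]
tool_rot: [2.323, 2.115, -0.0]
ft_force: [-1.1, 2.8, -1.3]
grip_width: 0.005
grip_force: 1.2
```

```bash
python3 -c "
from h import *
rs()"
```

```text
t 15.82 [ 0.5888 -0.1077  0.0265] yaw 84.62 tilt [-0.0001 -0.0002] F [-1.09  2.8  -1.31] w 0.005 gf 1.2
rack x 0.0496 y 0.0035  Fx -2.69 Fy -1.34
```

>>> jog_arm(
  rows="-0.3 0 0 0 0 0 1; -0.3 0 0 0 0 0 1; -0.3 0 0 0 0 0 1; -0.3 0 0 0 0 0 1; 0 0 0 0 0 0 1",
)

```text
time: 16.45
position: [0.5878, -0.12, 0.0266]
tool_rot: [2.323, 2.114, -0.001]
ft_force: [-1.9, 1.3, 1.1]
grip_width: 0.001
grip_force: 0.8
```

>>> jog_arm(
  rows="-0.15 0 0 0 0 0 1; -0.15 0 0 0 0 0 1; -0.15 0 0 0 0 0 1; -0.15 0 0 0 0 0 1",
)

```text
time: 16.95
position: [0.5873, -0.1251, 0.0266]
tool_rot: [2.323, 2.115, 0.0]
ft_force: [-1.1, 2.0, 0.5]
grip_width: 0.006
grip_force: 1.7
```

>>> jog_arm(
  rows="-0.15 0 0 0 0 0 1; -0.15 0 0 0 0 0 1; -0.15 0 0 0 0 0 1; -0.15 0 0 0 0 0 1",
)

```text
time: 17.45
position: [0.5868, -0.1304, 0.0266]
tool_rot: [-2.323, -2.114, -0.001]
ft_force: [-1.0, 6.1, 0.7]
grip_width: 0.006
grip_force: 5.9
```

>>> jog_arm(
  rows="-0.1 0 0 0 0 0 1; -0.1 0 0 0 0 0 1",
)

```text
time: 17.7
position: [0.5874, -0.1308, 0.0267]
tool_rot: [-2.321, -2.115, -0.005]
ft_force: [-0.2, 7.8, 0.4]
grip_width: 0.005
grip_force: 3.7
```

Run:
```python
from h import *
for i in range(4): rs(); imaging.get_image('wrist')
```

```text
t 17.70 [ 0.5874 -0.1308  0.0267] yaw 84.69 tilt [0.0017 0.0028] F [-0.15  7.82  0.44] w 0.005 gf 3.7
rack x 0.0727 y 0.0042  Fx -7.77 Fy -0.89
t 17.75 [ 0.5874 -0.1309  0.0267] yaw 84.68 tilt [0.0017 0.0028] F [0.52 6.69 0.  ] w 0.005 gf 3.5
rack x 0.0728 y 0.0043  Fx -6.71 Fy -0.11
t 17.80 [ 0.5874 -0.1309  0.0267] yaw 84.68 tilt [0.0017 0.0027] F [ 1.05  7.21 -0.34] w 0.005 gf 3.4
rack x 0.0728 y 0.0043  Fx -7.27 Fy 0.37
t 17.85 [ 0.5874 -0.1309  0.0267] yaw 84.69 tilt [0.0017 0.0026] F [0.74 7.02 0.53] w 0.007 gf 3.4
rack x 0.0728 y 0.0043  Fx -7.06 Fy 0.08
```

The force steps up to about 7 N at y = −0.130, so that is the stop. I'm aiming for about 8 mm of pad travel from there, i.e. a measured y of about −0.138.

>>> jog_arm(
  rows="-0.1 0 0 0 0 0 1; -0.1 0 0 0 0 0 1; -0.1 0 0 0 0 0 1; -0.1 0 0 0 0 0 1; 0 0 0 0 0 0 1",
)

```text
time: 18.52
position: [0.5871, -0.1346, 0.0267]
tool_rot: [-2.321, -2.116, -0.005]
ft_force: [0.7, 7.4, -0.2]
grip_width: 0.003
grip_force: 3.6
```

>>> jog_arm(
  rows="-0.1 0 0 0 0 0 1; -0.1 0 0 0 0 0 1; -0.1 0 0 0 0 0 1; -0.06 0 0 0 0 0 1; 0 0 0 0 0 0 1",
)

```text
time: 19.15
position: [0.5868, -0.1381, 0.0267]
tool_rot: [-2.321, -2.116, -0.005]
ft_force: [0.6, 6.8, 0.7]
grip_width: -0.001
grip_force: 3.7
```

Run:
```python
from h import *
rs(); e=get('top'); 
a=cv2.resize(e['img'][140:230,320:430],None,fx=7,fy=6.6,interpolation=cv2.INTER_CUBIC)
cv2.imwrite('pics/c6.png',a)
```

```text
t 19.15 [ 0.5868 -0.1381  0.0267] yaw 84.70 tilt [0.0018 0.003 ] F [0.57 6.81 0.72] w -0.001 gf 3.7
rack x 0.0801 y 0.0043  Fx -6.84 Fy -0.07
```

>>> jog_arm(
  rows="0.2 0 0 0 0 0 1; 0.2 0 0 0 0 0 1; 0 0 -0.5 0 0 0 1; 0 0 -1.5 0 0 0 1; 0 0 -2 0 0 0 1",
)

```text
time: 19.82
position: [0.5861, -0.1376, 0.0679]
tool_rot: [2.324, 2.113, -0.001]
ft_force: [0.4, 0.5, 0.6]
grip_width: 0.004
grip_force: 0.0
```

>>> jog_arm(
  rows="0 0 -3 0 0 0 1; 0 0 -4 0 0 0 1; 3 0 -4 0 0 0 1; 5 0 0 0 0 0 1; 5 0 0 0 0 0 1",
)

```text
time: 20.45
position: [0.5993, -0.0068, 0.1794]
tool_rot: [2.322, 2.11, 0.003]
ft_force: [-0.8, 0.3, -1.2]
grip_width: 0.005
grip_force: 0.0
```

>>> jog_arm(
  rows="5 0 0 0 0 0 1; 5 0 0 0 0 0 1; 5 0 0 0 0 0 1; 4 0 0 0 0 0 1; 0 0 0 0 0 0 1",
)

```text
time: 21.08
position: [0.6154, 0.1869, 0.1785]
tool_rot: [-2.316, -2.122, -0.005]
ft_force: [-0.5, -0.2, 0.1]
grip_width: 0.004
grip_force: 0.0
```

Run:
```python
from h import *
st(); e=get('top'); f=get('scene')
im=np.zeros((600,800,3),np.uint8)
im[:300]=cv2.resize(e['img'][150:225,215:415],None,fx=4,fy=4,interpolation=cv2.INTER_CUBIC)
im[300:600,:400]=cv2.resize(f['img'][110:230,180:340],(400,300),interpolation=cv2.INTER_CUBIC)
im[300:600,400:]=cv2.resize(e['img'][215:290,280:430],(400,200+100))
cv2.imwrite('pics/c7.png',im)
```

```text
t 21.07 [0.6154 0.1869 0.1785] yaw 85.00 tilt [0.0017 0.0028] F [-0.48 -0.22  0.14] w 0.004 gf 0.0
```

View pics/c7.png

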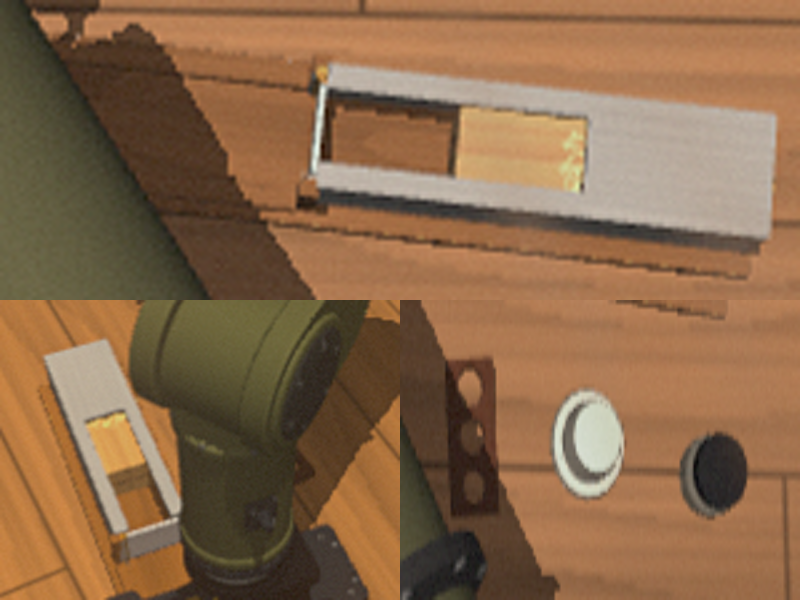

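The flap is shut (white line at crop (320,125)), and the mould's tail is at crop (457,140), well past the flap's sweep. The cup, pot and gauge haven't moved, and the arm is clear, so I'm handing in.

```bash
python3 -c "
from bench import ticket
print(ticket.close_job())"
```

```text
the job is handed in; nothing more can be done
None
```

The job is handed in: the mould opened the flap and pressed the hidden stop back about 8 mm (judged from force and tool position, not seen directly), the flap shut behind it, and the cup, glue pot and ring gauge look unmoved.

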